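Crank the noodle press plunger fully down

TASK

Put the empty noodle press away with its plunger parked: fit the loose crank fully down on the press's square shaft end, then wind it clockwise (seen from above) by its wooden knob until the plunger comes up against its bottom stop. Nip it up against the stop for about half a second with a firm hand, about 15 N at the knob, never forcing it beyond about 25 N, then let go, leaving the crank seated on the shaft. The crank must not come off the shaft on the way, and the other things on the ledge stay where they are.

Things in the scene. Friction and masses are not known exactly. Their poses are not given: they have to be found in the camera images.
- press: Hand noodle press fixed to the ledge: square steel base plate 150 x 150 x 12, short legs, upright aluminium barrel 90 in diameter, steel cap 104 in diameter (top 142 above the ledge), dark collar, and on top an upright square shaft end. Origin: centre of the base's underside, z up. The shaft's axis is the press's z axis.
- screw_seat (a point): Centre of the round shoulder (30 in diameter, 156 above the ledge) of the rotating shaft, on which the seated crank's hub rests. Above it stands the square shaft end, 16 x 16 in section and 17 high, its faces square to this point's x and y axes, which turn with the shaft.
- screw: The rotating shaft itself (origin on its axis, 152 above the ledge). It turns at fixed height with a friction torque of about 0.12 N m (2 N at the knob) and stays where it is left. From the start it takes 2.4 to 3 turns clockwise, seen from above, to the bottom stop, a firm one that has to be felt: the angle at which it lies differs each time.
- crank: Loose steel crank, 0.2 to 0.35 kg, standing on its hub. Origin: centre of the hub's underside; z up, x along the arm to the knob. Hub 34 x 34 x 24 high; square socket 17.2 x 17.2, 19 deep, open below, 2 mm chamfer, sides along x and y (fits the shaft four ways, a few degrees of play). Boss on the hub to lift by: 24 x 24, 24 to 58 above the underside. Arm 16 wide, 16 to 24 high, reaching 77 out.
- knob_mid (a point): Middle of the crank's upright wooden knob, 20 in diameter, 40 high (25 to 65 above the hub's underside), at 65 along the arm from the crank's origin. The knob spins freely on its pin, so a gripper can hold it without turning while it is led around the circle.
- katori: Bystander: small steel bowl, 90 in diameter, 40 high; origin under its centre.
- tumbler: Bystander: steel cup, 68 in diameter, 95 high; origin under its centre.
- jar: Bystander: amber glass jar with steel cap, 60 in diameter, 90 high; origin under its centre.
- dabba: Bystander: closed round spice box of steel, 190 in diameter, 75 high; origin under its centre.
- spoon: Bystander: steel spoon, 160 long, lying on the ledge.
- ring_mid (a point): Middle of the dark steel depth ring (114 in diameter, 6 high) that slides on the barrel and shows the plunger's depth: it goes down 16 with every clockwise turn of the shaft. A rough gauge: with the plunger against its bottom stop it is somewhere between 65.5 and 68.5 above the ledge, different each time, so the stop must be felt.
Not all that is in view belongs to the job. What is shaped like the crank but purple or red is not meant.

How it is judged:
On the way, in this order (a step that is already met when the one before it is completed fails the run):
1. the crank's hub is fully down on the shaft's shoulder, before the winding (z of crank in the frame of screw_seat below 0.003 m and horizontal distance between crank and screw_seat below 0.003 m and angle between crank's own z axis and vertical below 0.08 rad and z of ring_mid in the frame of press above 0.09 m), for 0.2 s.
2. the plunger is at its bottom stop and nipped up: the shaft stands still while the crank bears on it with over 60 N (the square's contact forces added up; some 6 to 11 times the force at the knob) (z of ring_mid in the frame of press below 0.07 m and z of crank in the frame of screw_seat below 0.004 m and angular speed of screw below 0.15 rad/s and contact force between crank and press above 60 N), for 0.2 s.
At the end, for the whole second after the job is handed in: The depth ring is below 70 mm (at the stop it lies at 65.5 to 68.5), and the crank stands still, released, seated on the square shaft: hub within 3 mm of the shoulder and of the axis, upright within 0.08 rad (z of ring_mid in the frame of press below 0.07 m and z of crank in the frame of screw_seat below 0.003 m and horizontal distance between crank and screw_seat below 0.003 m and angle between crank's own z axis and vertical below 0.08 rad and linear speed of crank below 0.02 m/s); the robot touches nothing.
It fails at once if the crank is forced: it bears on the press with more than 350 N (the square's contact forces added up, knocks included; over about 30 N at the knob) (contact force between crank and press above 350 N).
It fails at once if the crank comes off the shaft while it is being wound (z of ring_mid in the frame of press below 0.102 m and (z of crank in the frame of screw_seat above 0.008 m or horizontal distance between crank and screw_seat above 0.006 m)).
It fails at once if a bystander is shifted by more than 2 cm (distance of any of katori, tumbler, jar, dabba, spoon from where it was at the start of the episode above 0.02 m).
It also fails if it takes over 72 s, if anything falls off the work surface, if the arm or the gripper's body presses on something with over 40 N, if the wrist force passes 120 N, or if a joint passes its speed limit or range.

ROBOT

A 6-joint arm with a two-finger parallel gripper is mounted at the origin on the work surface. World frame = base frame: x ahead of the robot, y to its left, z up, the work surface at z = 0. Lengths are in m, angles in rad, forces in N, time in s.
With the tool pointing down it reaches from about 0.425 to 0.925 m from the base axis. Payload 12.5 kg.
Tool frame: the origin (TCP) lies midway between the tips of the shut fingers; the grasp point (between the pads) lies env.grasp_offset behind it (env.grasp_offset is the distance from the TCP to the grasp point, in m); x points along the fingers, z is the direction in which the jaws open and shut, and the axes are right-handed (so a half turn about x gives the same grasp; the last joint's range is limited). The gripper opens to 85 mm and grips with 20 to 120 N. Pads are 22 mm wide; open, the fingers measure 114 mm over their backs; the gripper's body (76 mm by 85 mm) begins 54 mm behind the grasp point. The pads swing forward as they close: fully open they stand 13 mm farther back than shut.
Start: joints at [1.081, 0.491, 1.559, -0, 1.092, -0.106], TCP at [0.234, 0.58, 0.231] pointing down, gripper open.
Joint ranges: [-3.1, 3.1], [-0.84, 2.19], [0.05, 2.79], [-1.13, 4.28], [0.06, 2.93], [-2.69, 2.69]. Speed limits (rad/s): [2.22, 2.22, 2.79, 3.14, 3.14, 3.14].

INTERFACE

Orientations are given as a 3x3 rotation matrix whose columns are the frame's x, y, z axes.
In Python, from cell import status, get_image, camera_params, finish_job, env gives the robot as it stands. The module is installed in compiled form; this text tells all that it offers.
- The arm moves only by the shell command python3 -m crank 'ROWS' [FORCE]. ROWS is JSON, a list of rows, each a list of 7 numbers: the opening, from -1 (shut) to 1 (fully open), then the shift along the tool's x, y, z scaled (see below), then the turn, a rotation vector about the tool's x, y, z scaled (see below). A call has 1 to 20 rows; each row is the pose to reach, as a shift and turn from the pose measured when the call began, along the tool's axes at that moment, turning the shorter way round; what a row does not reach only later rows make up. The controller multiplies each number of a shift by 0.15 m and each number of a turn by 360 degrees. A row lasts 1/12 s, in which the tool goes at most 41.7 mm and 7.16 degrees, less where a joint would pass 70% of its speed; a pose out of reach is approached as far as the arm can. A call with a number of a shift or a turn outside -1 to 1 is refused whole. A call with a gripper value outside its range is refused whole. The fingers move at their own pace and stop on an object; FORCE is the grip in N (left out, the last holds). Time passes only in rows, so rows that repeat a pose let the fingers close. It gives the time, the measured TCP pose, the force and the opening at its end, in the units of the state.
- status.observe(): the state, without advancing time (a new reading comes with each control period).
- get_image(name): name is "side" or "top"; returns (picture, depth): 400x640x3 uint8, red, green, blue; 400x640 float32, m along the optical axis (not along the pixel's ray), 0 where there is no reading.
- camera_params(name): a dict with "fx", "fy", "cx", "cy" (pixels), "world_from_camera" (4x4, takes a point from camera to world coordinates). Camera axes: x right, y down, z forward; pixel columns grow to the right and rows downward; lengths in m; the calibration is good to about 2 mm. A picture is of the moment at which its call begins. camera_params takes no time and is no camera call.
- finish_job(): hands the job in, once; it reports no verdict.
The state is a dict: "clock": time; "joint_positions": joint angles; "qvel": joint speeds; "joint_efforts": joint torques, N m; "eef_pos": TCP position; "tool_rot": TCP orientation; "ft_force": force on the tool from outside, world axes, zero at the start; "ft_torque": the same for the moment, N m; "width": opening from 0.0 (shut) to 1.0 (fully open).
Only numpy, scipy, OpenCV 4.12 (cv2) and the standard library are available. Lean on these libraries where they do the work, as an engineer would, in place of code of your own. Each camera call takes 0.05 s, during which the arm holds its last target. There are 200 camera calls.

## Working session

There is one attempt and no reset: what is moved stays moved. The work goes in short steps, Python scripts to look and compute and a shell command to move; the robot and the scene stay as the last step left them, time stands still between calls to the robot, and variables do not carry over. Pictures are saved under pics/ and viewed, about 8 in all and at most 12, crops included, and the job is handed in when it is done.

```bash
mkdir -p pics; ls; python3 - <<'E'
from cell import *
import cv2,numpy as np
s=status.observe()
for k in s: print(k,np.round(s[k],4).tolist())
print(env.grasp_offset)
for n in("top","side"):
    p,d=get_image(n); cv2.imwrite(f"pics/{n}0.png",p[...,::-1]); np.save(f"pics/{n}0.npy",d)
    c=camera_params(n); print(n,c["fx"],c["fy"],c["cx"],c["cy"],np.round(c["world_from_camera"],4).tolist())
E
```

```text
pics
clock 0.0
joint_positions [1.0814, 0.4915, 1.5594, -0.0, 1.0917, -0.1056]
qvel [-0.0008, -0.0005, -0.0002, 0.0008, 0.0001, -0.0007]
joint_efforts [0.0011, -61.8461, -26.1598, -0.0, 0.004, -0.0]
eef_pos [0.2339, 0.5793, 0.2307]
tool_rot [[-0.0005, -0.9273, 0.3744], [-0.001, 0.3744, 0.9273], [-1.0, 0.0001, -0.0011]]
ft_force [0.1142, -0.2373, -0.051]
ft_torque [-0.0087, 0.0001, 0.061]
width 1.0017
0.0187
top 387.60772093047893 387.60772093047893 317.63580985152385 201.9525684032274 [[0.0202, -0.9907, 0.1346, 0.3864], [-0.9997, -0.0223, -0.0139, 0.0155], [0.0168, -0.1343, -0.9908, 1.2439], [0.0, 0.0, 0.0, 1.0]]
side 362.4701132025157 362.4701132025157 315.73790493310946 199.15764793882755 [[0.9904, -0.1098, 0.0841, 0.4691], [-0.1381, -0.7511, 0.6456, -0.7261], [-0.0077, -0.651, -0.759, 0.9668], [0.0, 0.0, 0.0, 1.0]]
```

View pics/top0.png

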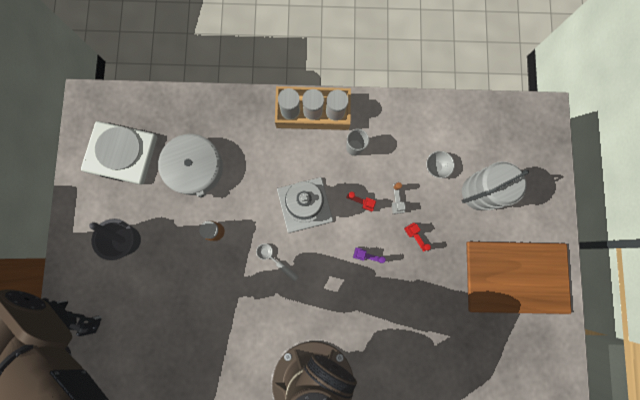

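View pics/side0.png

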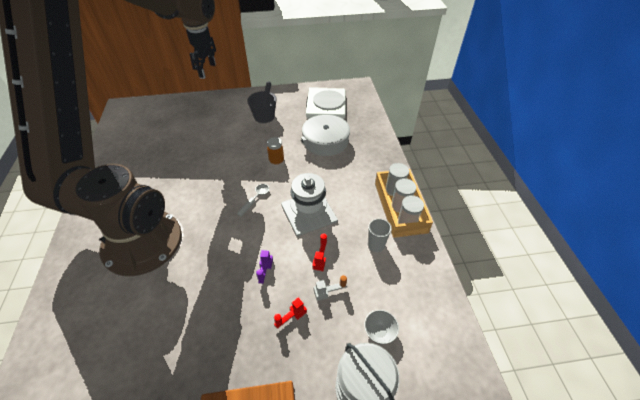

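```bash
cat > h.py <<'E'
from cell import *
import cv2,numpy as np
def cloud(n,d):
    c=camera_params(n); v,u=np.mgrid[:400,:640]
    P=np.stack([(u-c["cx"])/c["fx"]*d,(v-c["cy"])/c["fy"]*d,d],-1)
    T=np.array(c["world_from_camera"]); return P@T[:3,:3].T+T[:3,3]
def proj(n,p):
    c=camera_params(n); T=np.linalg.inv(c["world_from_camera"]); q=T[:3,:3]@np.array(p)+T[:3,3]
    return q[0]/q[2]*c["fx"]+c["cx"],q[1]/q[2]*c["fy"]+c["cy"]
E
python3 - <<'E'
from h import *
a=cv2.imread("pics/top0.png");b=cv2.imread("pics/side0.png")
z=lambda im,x,y,w,h,f:cv2.resize(im[y:y+h,x:x+w],None,fx=f,fy=f,interpolation=cv2.INTER_CUBIC)
r1=np.hstack([z(a,280,175,50,50,8),z(a,370,175,50,50,8)])
r2=np.hstack([z(b,283,170,50,50,8)[:200],z(b,305,262,50,50,8)[:200]])
r2=np.hstack([z(b,283,170,50,25,8),z(b,305,270,50,25,8)])
cv2.imwrite("pics/crop1.png",np.vstack([r1,r2])[:600])
for n,box in(("top",(385,175,30,45)),("side",(305,265,60,50))):
    P=cloud(n,np.load(f"pics/{n}0.npy")); x,y,w,h=box; Q=P[y:y+h,x:x+w].reshape(-1,3)
    for lo,hi in((.012,.03),(.05,.061),(.061,.075)):
        m=(Q[:,2]>lo)&(Q[:,2]<hi); print(n,lo,m.sum(),Q[m].mean(0).round(4),Q[m].min(0).round(4),Q[m].max(0).round(4))
for n,box in(("top",(280,175,50,60)),("side",(280,165,60,70))):
    P=cloud(n,np.load(f"pics/{n}0.npy")); x,y,w,h=box; Q=P[y:y+h,x:x+w].reshape(-1,3)
    for lo,hi in((.134,.147),(.15,.16),(.166,.18)):
        m=(Q[:,2]>lo)&(Q[:,2]<hi); print("press",n,lo,m.sum(),Q[m].mean(0).round(4),Q[m].min(0).round(4),Q[m].max(0).round(4))
E
```

```text
top 0.012 123 [ 0.563  -0.2525  0.0235] [ 0.5253 -0.2768  0.0131] [ 0.6191 -0.2392  0.0298]
top 0.05 63 [ 0.549  -0.2561  0.0578] [ 0.5311 -0.2695  0.0504] [ 0.6091 -0.2409  0.0606]
top 0.061 41 [ 0.5925 -0.252   0.065 ] [ 0.5307 -0.2647  0.0615] [ 0.6147 -0.2426  0.0715]
side 0.012 224 [ 0.5557 -0.2485  0.0213] [ 0.4898 -0.3125  0.012 ] [ 0.6152 -0.1758  0.0298]
side 0.05 94 [ 0.5522 -0.2604  0.0556] [ 0.5276 -0.2731  0.0502] [ 0.6122 -0.2424  0.0608]
side 0.061 31 [ 0.6021 -0.2542  0.0632] [ 0.5463 -0.2653  0.0611] [ 0.613  -0.243   0.0662]
press top 0.134 822 [0.5456 0.0406 0.1426] [ 0.4945 -0.0096  0.1341] [0.5968 0.0913 0.147 ]
press top 0.15 135 [0.5455 0.0398 0.1542] [0.5248 0.0192 0.15  ] [0.5659 0.0619 0.1599]
press top 0.166 32 [0.5459 0.0407 0.1734] [0.5372 0.0331 0.1677] [0.5536 0.0501 0.1784]
press side 0.134 533 [0.5423 0.0312 0.1403] [ 0.4914 -0.0137  0.1341] [0.5943 0.0907 0.1469]
press side 0.15 68 [0.5429 0.0327 0.1536] [0.5231 0.0173 0.15  ] [0.5636 0.056  0.16  ]
press side 0.166 26 [0.5428 0.0372 0.1709] [0.5336 0.028  0.1662] [0.5516 0.0464 0.1735]
```

View pics/crop1.png

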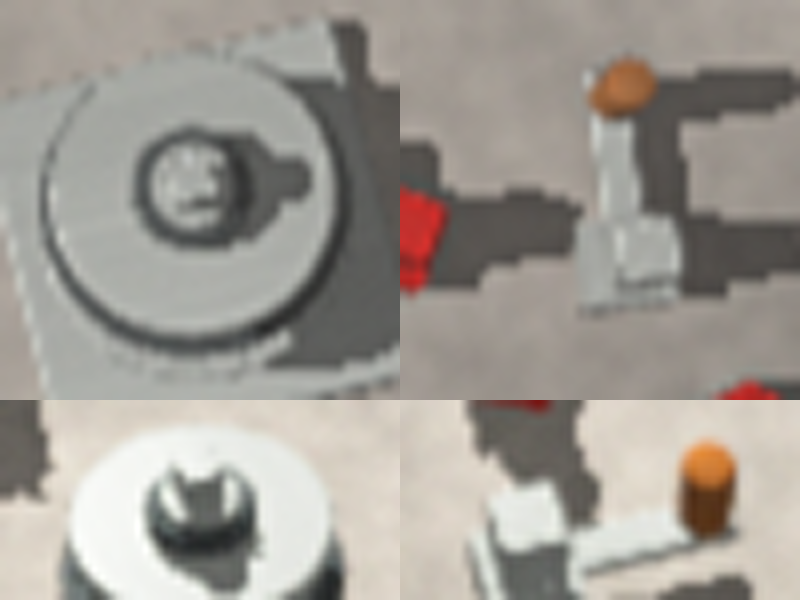

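```bash
cat >> h.py <<'E'
def ray(n,u,v,z):
    c=camera_params(n);T=np.array(c["world_from_camera"]);r=T[:3,:3]@[(u-c["cx"])/c["fx"],(v-c["cy"])/c["fy"],1]
    return T[:3,3]+r*(z-T[2,3])/r[2]
E
python3 - <<'E'
from h import *
a=cv2.imread("pics/top0.png");b=cv2.imread("pics/side0.png")
for n,kn,bo in(("top",(398.1,185.6),(400.4,205.8)),("side",(343.7,278.3),(321,284.6))):
    k=ray(n,*kn,.065);q=ray(n,*bo,.058);print(n,"knob",k.round(4),"boss",q.round(4),"len",np.hypot(*(k-q)[:2]).round(4),"ang",np.degrees(np.arctan2(*(k-q)[1::-1])).round(1))
for n in("top","side"):
    P=cloud(n,np.load(f"pics/{n}0.npy"));Q=P[160:240,270:345].reshape(-1,3)
    m=abs(Q[:,2]-.142)<.004;c,r=cv2.minEnclosingCircle(Q[m][:,:2].astype(np.float32));print(n,"cap",c,r)
    m=abs(Q[:,2]-.173)<.004;print("sq",m.sum(),Q[m].mean(0).round(4), cv2.minAreaRect(Q[m][:,:2].astype(np.float32)))
    m=abs(Q[:,2]-.012)<.003;print("base",m.sum(),cv2.minAreaRect(Q[m][:,:2].astype(np.float32)))
    m=Q[:,2]>.16; 
    print(n,proj(n,(.545,.04,.173)))
    # ring
    m=(Q[:,2]>.085)&(Q[:,2]<.13);rr=np.hypot(Q[m,0]-.545,Q[m,1]-.04);z=Q[m,2][rr>.051];print("ring z",np.percentile(z,[5,25,50,75,95]).round(4) if len(z) else None)
z=lambda im,x,y:cv2.resize(im[y:y+20,x:x+20],None,fx=20,fy=20,interpolation=cv2.INTER_CUBIC)
cv2.imwrite("pics/crop2.png",np.hstack([z(a,295,188),z(b,298,172)]))
E
```

```text
top knob [ 0.6033 -0.2494  0.065 ] boss [ 0.5413 -0.2576  0.058 ] len 0.0626 ang 7.5
side knob [ 0.6056 -0.2551  0.065 ] boss [ 0.5414 -0.2615  0.058 ] len 0.0646 ang 5.7
top cap (0.5463140606880188, 0.040451373904943466) 0.052066583186388016
sq 28 [0.5462 0.0408 0.1735] ((0.5465726852416992, 0.04070837050676346), (0.015378843992948532, 0.014990427531301975), 19.56439781188965)
base 682 ((0.5304682850837708, 0.03627004474401474), (0.22100518643856049, 0.1497696489095688), 15.508004188537598)
top (np.float64(303.5547303540232), np.float64(196.998416396733))
ring z [0.1097 0.112  0.1132 0.1145 0.1165]
side cap (0.5429996252059937, 0.03816290572285652) 0.0521838441491127
sq 22 [0.5438 0.0376 0.1716] ((0.5430327653884888, 0.0374978706240654), (0.01484134141355753, 0.01643618382513523), 22.68840789794922)
base 591 ((0.5137432217597961, 0.13830283284187317), (0.1489916294813156, 0.3635581433773041), 16.067556381225586)
side (np.float64(307.7075418572537), np.float64(177.16609887540267))
ring z [0.1062 0.1099 0.111  0.1122 0.1135]
```

View pics/crop2.png

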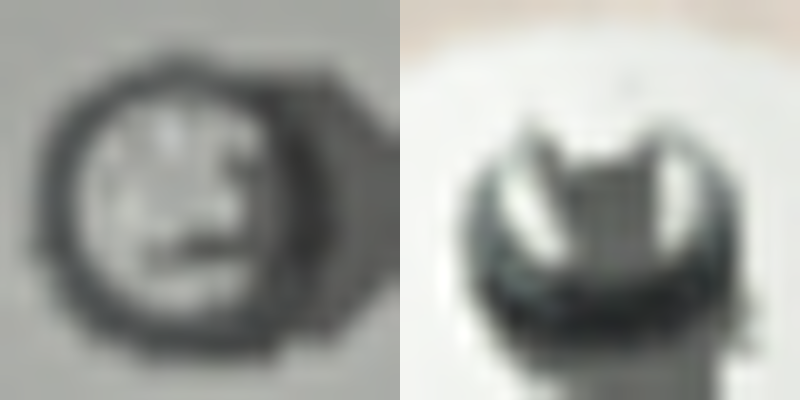

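```bash
python3 - <<'E'
from h import *
from scipy.optimize import minimize
D=[cloud("side",get_image("side")[1])[160:200,290:325].reshape(-1,3) for _ in range(6)]
D2=[cloud("top",get_image("top")[1])[180:215,285:325].reshape(-1,3) for _ in range(6)]
for n,Q in(("side",np.vstack(D)),("top",np.vstack(D2))):
    c=np.array([.5434,.0379] if n=="side" else [.5463,.0406])
    m=(Q[:,2]>.160)&(np.hypot(*(Q[:,:2]-c).T)<.014);R=Q[m];print(n,len(R),len(np.unique(R,axis=0)))
    def cost(p):
        cs,sn=np.cos(p[2]),np.sin(p[2]);q=(R[:,:2]-c-p[:2]);q=np.stack([q[:,0]*cs+q[:,1]*sn,-q[:,0]*sn+q[:,1]*cs,R[:,2]-(.173-.05)-p[3]],1)
        d=np.abs(q)-[.008,.008,.05];s=np.linalg.norm(np.maximum(d,0),axis=1)+np.minimum(d.max(1),0);return np.sum(np.minimum(np.abs(s),.004)**2)*1e6
    for t in range(0,90,10):
        r=minimize(cost,[0,0,np.radians(t),0],method="Nelder-Mead",options=dict(xatol=1e-5,fatol=1e-3,maxiter=3000,initial_simplex=np.array([0,0,np.radians(t),0])+np.vstack([np.zeros(4),np.diag([.002,.002,.1,.002])])))
        print(t,r.fun.round(1),np.degrees(r.x[2]).round(1),(c+r.x[:2]).round(4),r.x[3].round(4))
E
```

```text
side 215 215
0 315.6 19.4 [0.5434 0.039 ] -0.0011
10 315.6 19.4 [0.5434 0.039 ] -0.0011
20 315.6 19.4 [0.5434 0.039 ] -0.0011
30 315.6 19.4 [0.5434 0.039 ] -0.0011
40 315.6 19.4 [0.5434 0.039 ] -0.0011
50 315.6 19.4 [0.5434 0.039 ] -0.0011
60 315.6 109.4 [0.5434 0.039 ] -0.0011
70 315.6 109.4 [0.5434 0.039 ] -0.0011
80 315.6 109.4 [0.5434 0.039 ] -0.0011
top 224 224
0 632.2 -2.6 [0.5455 0.0417] 0.0015
10 633.8 23.1 [0.5462 0.0426] 0.0014
20 633.8 23.1 [0.5462 0.0426] 0.0014
30 633.8 24.0 [0.5462 0.0426] 0.0014
40 655.0 32.2 [0.5465 0.0414] 0.0013
50 633.8 22.6 [0.5462 0.0426] 0.0014
60 632.3 87.4 [0.5455 0.0417] 0.0015
70 632.2 87.4 [0.5455 0.0417] 0.0015
80 632.2 87.4 [0.5455 0.0417] 0.0015
```

```bash
cat >> h.py <<'E'
def go(x,y,z,yaw=None):
    "print scaled shift/turn from now to TCP target, tool down, jaw yaw deg"
    s=status.observe();R=np.array(s["tool_rot"]).reshape(3,3);d=R.T@(np.array([x,y,z])-s["eef_pos"])/.15
    w=np.zeros(3)
    if yaw is not None:
        a=np.radians(yaw);Z=np.array([np.cos(a),np.sin(a),0]);X=np.array([0,0,-1.]);G=np.stack([X,np.cross(Z,X),Z],1)
        w=cv2.Rodrigues(R.T@G)[0].ravel()/(2*np.pi)
    print("t",round(float(s["clock"]),2),"pos",np.round(s["eef_pos"],4),"yaw",np.degrees(np.arctan2(R[1,2],R[0,2])).round(1),"w",round(float(s["width"]),3),"F",np.round(s["ft_force"],1),"| shift",d.round(3),"turn",w.round(4),"n",np.ceil(np.linalg.norm(d)*.15/.0417))
E
python3 -c "
from h import *
go(.541,-.2595,.15,-83.4)"
python3 -m crank '[[0.2,0,-0.8,-0.88,0.42,0,0],[0.2,0,-0.8,-0.88,0.42,0,0],[0.2,0,-0.8,-0.88,0.42,0,0],[0.2,0,-0.8,-0.88,0.42,0,0],[0.2,0,-0.8,-0.88,0.42,0,0],[0.2,0,-0.8,-0.88,0.42,0,0]]'
python3 -c "
from h import *
go(.50,.2,.23,-83.4);go(.541,-.2595,.15,-83.4)"
```

```text
t 0.7 pos [0.234  0.5796 0.2313] yaw 68.0 w 0.996 F [1.5 0.8 0.3] | shift [ 0.542 -3.992 -4.421] turn [ 0.4206  0.     -0.    ] n 22.0
clock: 1.2
eef_pos: [0.2968, 0.4097, 0.2318]
tool_rot: [[0.0, -0.415, 0.91], [-0.0, 0.91, 0.415], [-1.0, -0.0, 0.0]]
ft_force: [-0.0, 0.3, 0.2]
width: 0.599
t 1.2 pos [0.2968 0.4097 0.2318] yaw 24.5 w 0.599 F [-0.   0.3  0.2] | shift [ 0.012 -1.834  0.653] turn [ 2.998e-01  1.000e-04 -0.000e+00] n 8.0
t 1.2 pos [0.2968 0.4097 0.2318] yaw 24.5 w 0.599 F [-0.   0.3  0.2] | shift [ 0.546 -4.734 -0.37 ] turn [ 2.998e-01  1.000e-04 -0.000e+00] n 18.0
```

```bash
python3 -m crank '[[0.2,0,-0.95,0.33,0.2,0,0],[0.2,0,-0.95,0.33,0.2,0,0],[0.2,0,-0.95,0.33,0.2,0,0],[0.2,0,-0.95,0.33,0.2,0,0],[0.2,0,-0.95,0.33,0.2,0,0]]' >/dev/null
python3 -c "
from h import *
go(.50,.2,.23,-83.4);go(.541,-.2595,.2,-83.4)"
```

```text
t 1.62 pos [0.4039 0.2976 0.232 ] yaw -11.3 w 0.602 F [-1.2 -0.7 -0.5] | shift [ 0.014 -0.512  0.756] turn [ 2.002e-01  2.000e-04 -2.000e-04] n 4.0
t 1.62 pos [0.4039 0.2976 0.232 ] yaw -11.3 w 0.602 F [-1.2 -0.7 -0.5] | shift [ 0.215 -3.462  1.626] turn [ 2.002e-01  2.000e-04 -2.000e-04] n 14.0
```

```bash
python3 -m crank '[[0.2,0,-0.9,0.6,0.2,0,0],[0.2,0,-0.9,0.6,0.2,0,0],[0.2,0,-0.9,0.6,0.2,0,0],[0.2,0,-0.9,0.6,0.2,0,0],[0.2,0,-0.9,0.6,0.2,0,0]]' >/dev/null
python3 -c "
from h import *
go(.541,-.2595,.2,-83.4)"
```

```text
t 2.03 pos [0.468  0.1424 0.2322] yaw -47.2 w 0.601 F [-0.7  0.6 -0.4] | shift [ 0.218 -1.464  2.297] turn [ 0.1006  0.0002 -0.0002] n 10.0
```

```bash
python3 -m crank '[[0.2,0,-0.6,0.95,0.1,0,0],[0.2,0,-0.6,0.95,0.1,0,0],[0.2,0,-0.6,0.95,0.1,0,0],[0.2,0,-0.6,0.95,0.1,0,0],[0.2,0,-0.6,0.95,0.1,0,0]]' >/dev/null
python3 -c "
from h import *
go(.541,-.2595,.2,-83.4)"
```

```text
t 2.45 pos [ 0.4998 -0.0281  0.2325] yaw -82.9 w 0.598 F [-0.6  0.9  0.2] | shift [0.22  0.082 1.564] turn [ 0.0013  0.0003 -0.0005] n 6.0
```

```bash
python3 -m crank '[[0.2,0,0.04,0.9,0,0,0],[0.2,0,0.04,0.9,0,0,0],[0.2,0,0.04,0.9,0,0,0],[0.2,0,0.04,0.9,0,0,0]]' >/dev/null
python3 -c "
from h import *
go(.541,-.2595,.1,-83.4)"
```

```text
t 2.78 pos [ 0.5229 -0.1657  0.2328] yaw -83.1 w 0.6 F [ 0.3  0.8 -0.4] | shift [0.888 0.041 0.633] turn [ 0.0009  0.0005 -0.0006] n 4.0
```

```bash
python3 -m crank '[[0.2,0.2,0.041,0.633,0,0,0],[0.2,0.5,0.041,0.633,0,0,0],[0.2,0.888,0.041,0.633,0.001,0.0005,-0.0006],[0.2,0.888,0.041,0.633,0.001,0.0005,-0.0006],[0.2,0.888,0.041,0.633,0.001,0.0005,-0.0006],[0.2,0.888,0.041,0.633,0.001,0.0005,-0.0006]]' >/dev/null
python3 - <<'E'
from h import *
go(.541,-.2595,.029,-83.4)
a=get_image("top")[0];b=get_image("side")[0]
z=lambda im,x,y:cv2.resize(im[y:y+60,x:x+60,::-1],None,fx=6.6,fy=6.6,interpolation=cv2.INTER_CUBIC)
cv2.imwrite("pics/v1.png",np.hstack([z(a,370,170),z(b,300,250)]))
E
```

```text
t 3.28 pos [ 0.5399 -0.2594  0.0971] yaw -83.5 w 0.608 F [-0.   0.   0.3] | shift [0.454 0.009 0.003] turn [-0.0002 -0.0005  0.0007] n 2.0
```

View pics/v1.png

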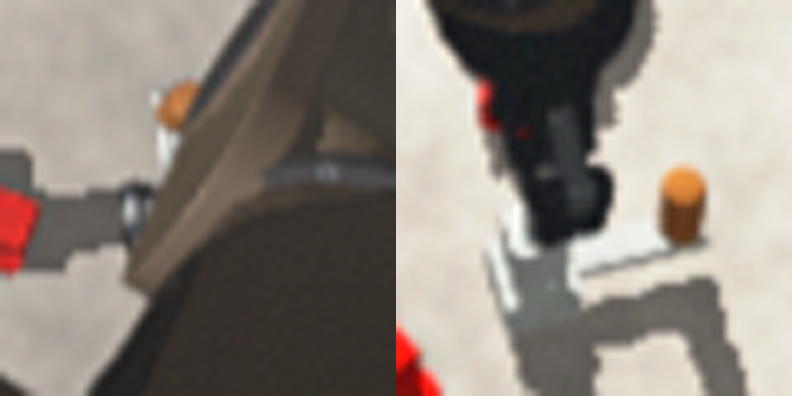

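```bash
python3 -m crank '[[0.2,0.15,0.01,0,0,-0.0005,0.0007],[0.2,0.3,0.01,0,0,-0.0005,0.0007],[0.2,0.4,0.01,0,0,-0.0005,0.0007],[0.2,0.44,0.01,0,0,-0.0005,0.0007],[0.2,0.44,0.01,0,0,-0.0005,0.0007]]'

```

```text
clock: 3.8
eef_pos: [0.5435, -0.2584, 0.0363]
tool_rot: [[0.006, 0.993, 0.116], [-0.003, 0.116, -0.993], [-1.0, 0.005, 0.004]]
ft_force: [0.3, -0.2, -0.1]
width: 0.603
```

```bash
python3 -c "
from h import *
go(.541,-.2595,.031,-83.4)"
python3 -m crank '[[0.2,0.03,-0.01,0,0,0,0],[-1,0.03,-0.01,0,0,0,0],[-1,0.03,-0.01,0,0,0,0],[-1,0.03,-0.01,0,0,0,0],[-1,0.03,-0.01,0,0,0,0],[-1,0.03,-0.01,0,0,0,0],[-1,0.03,-0.01,0,0,0,0],[-1,0.03,-0.01,0,0,0,0]]' 60
python3 -c "
from h import *
go(.541,-.2595,.031,-83.4)"
```

```text
t 3.8 pos [ 0.5435 -0.2584  0.0363] yaw -83.4 w 0.603 F [ 0.3 -0.2 -0.1] | shift [ 0.035 -0.018  0.005] turn [ 0.0001  0.0006 -0.0009] n 1.0
clock: 4.47
eef_pos: [0.5425, -0.2588, 0.033]
tool_rot: [[0.007, 0.993, 0.115], [-0.004, 0.115, -0.993], [-1.0, 0.007, 0.005]]
ft_force: [-1.6, 0.8, 6.4]
width: 0.271
t 4.47 pos [ 0.5425 -0.2588  0.033 ] yaw -83.4 w 0.271 F [-1.6  0.8  6.4] | shift [ 0.013 -0.01   0.004] turn [ 0.0001  0.0008 -0.0011] n 1.0
```

```bash
python3 -m crank '[[-1,-0.1,0,0,0,0,0],[-1,-0.3,0,0,0,0,0],[-1,-0.6,0,0,0,0,0],[-1,-0.95,0,0,0,0,0],[-1,-0.95,0,0,0,0,0],[-1,-0.95,0,0,0,0,0]]' 90
python3 -c "
from h import *
go(.5448,.0395,.235,-71)"
```

```text
clock: 4.97
eef_pos: [0.5426, -0.2588, 0.1801]
tool_rot: [[0.013, 0.993, 0.115], [-0.008, 0.116, -0.993], [-1.0, 0.012, 0.009]]
ft_force: [-0.2, -0.1, -2.9]
width: 0.264
t 4.97 pos [ 0.5426 -0.2588  0.1801] yaw -83.4 w 0.264 F [-0.2 -0.1 -2.9] | shift [-0.381  0.249 -1.97 ] turn [-0.0343  0.0017 -0.0018] n 8.0
```

```bash
python3 -m crank '[[-1,-0.3,0,0,0,0,0],[-1,-0.38,0.03,-0.25,0,0,0],[-1,-0.38,0.06,-0.5,-0.01,0.001,-0.001],[-1,-0.38,0.1,-0.75,-0.02,0.001,-0.001],[-1,-0.38,0.13,-0.98,-0.0343,0.0014,-0.0015],[-1,-0.38,0.13,-0.98,-0.0343,0.0014,-0.0015],[-1,-0.38,0.13,-0.98,-0.0343,0.0014,-0.0015]]' 
python3 -c "
from h import *
go(.5448,.0395,.235,-71)"
```

```text
clock: 5.55
eef_pos: [0.5438, -0.1084, 0.2349]
tool_rot: [[0.0, 0.945, 0.328], [-0.001, 0.328, -0.945], [-1.0, 0.0, 0.001]]
ft_force: [-0.1, 0.0, -1.7]
width: 0.264
t 5.55 pos [ 0.5438 -0.1084  0.2349] yaw -70.9 w 0.264 F [-0.1  0.  -1.7] | shift [-0.002  0.33  -0.93 ] turn [ 0.0004  0.0002 -0.    ] n 4.0
```

```bash
python3 -m crank '[[-1,0,0.08,-0.23,0,0,0],[-1,0,0.16,-0.46,0,0,0],[-1,0,0.25,-0.7,0,0,0],[-1,0,0.33,-0.93,0,0,0],[-1,0,0.33,-0.93,0,0,0],[-1,0,0.33,-0.93,0,0,0]]' >/dev/null
python3 - <<'E'
from h import *
go(.5448,.0395,.235,-71)
ims=[]
for n in("top","side"):
    p,d=get_image(n);c=cloud(n,d);hsv=cv2.cvtColor(p,cv2.COLOR_RGB2HSV)
    m=(hsv[...,0]>5)&(hsv[...,0]<22)&(hsv[...,1]>110)&(np.hypot(c[...,0]-.6,c[...,1]-.06)<.08)&(c[...,2]>.2)
    if m.sum(): 
        Q=c[m];v,u=np.nonzero(m);print(n,m.sum(),Q.min(0).round(4),Q.max(0).round(4),Q.mean(0).round(4),u.min(),u.max(),v.min(),v.max())
    u,v=map(int,proj(n,(.56,.04,.21)));ims.append(cv2.resize(p[v-30:v+30,u-30:u+30,::-1],None,fx=6.6,fy=6.6,interpolation=cv2.INTER_CUBIC)); print(u-30,v-30)
cv2.imwrite("pics/v2.png",np.hstack(ims))
E
```

```text
t 6.05 pos [0.5448 0.0402 0.2338] yaw -70.8 w 0.263 F [-0.3 -0.8 -3.5] | shift [-0.008 -0.001  0.004] turn [0.0006 0.0001 0.0002] n 1.0
273 159
side 74 [0.5943 0.048  0.2289] [0.6129 0.0679 0.2659] [0.6037 0.0547 0.2515] 323 329 147 159
282 137
```

View pics/v2.png

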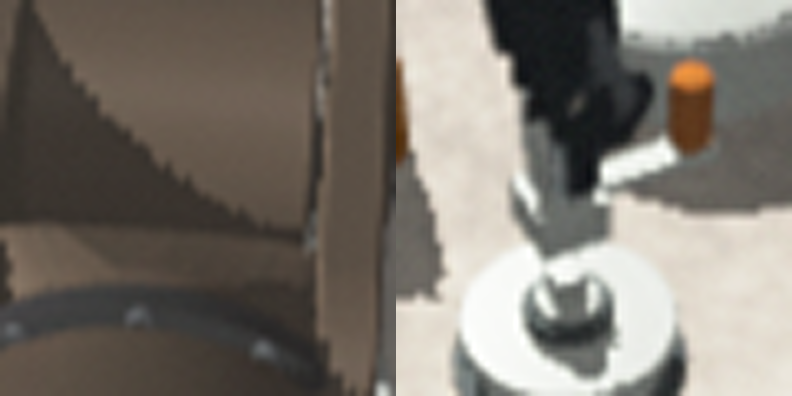

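```bash
python3 - <<'E'
from h import *
import itertools
p,d=get_image("side");hsv=cv2.cvtColor(p,cv2.COLOR_RGB2HSV);m=((hsv[...,0]>5)&(hsv[...,0]<24)&(hsv[...,1]>100)).astype(np.uint8)
# compare with rendered knob silhouette: project cylinder hull, score centroid/extents
S=m[140:165,316:336];v,u=np.nonzero(S);obs=np.array([u.mean()+316,v.mean()+140]);print("obs",obs,len(u),(u.min()+316,u.max()+316,v.min()+140,v.max()+140))
def pred(x,y,zb=.2258):
    pts=np.array([proj("side",(x+.01*np.cos(t),y+.01*np.sin(t),zb+h)) for t in np.linspace(0,6.28,24) for h in(0,.04)],np.float32)
    M=np.zeros((25*16,20*16),np.uint8);cv2.fillConvexPoly(M,((cv2.convexHull(pts)-[315.5,139.5])*16).astype(np.int32),1);v,u=np.nonzero(M);return np.array([u.mean()/16+315.5,v.mean()/16+139.5]),len(u)/256
from scipy.optimize import fsolve
for zb in (.2238,.2258,.2278):print(zb,fsolve(lambda q:pred(q[0],q[1],zb)[0]-obs,[.604,.058],epsfcn=1e-4).round(4))
print(pred(.6049,.0597))
# shaft: check the side-frame location via projecting expected shaft top
go(.5448,.0395,.235,-71)
E
```

```text
obs [326.24691358 152.66666667] 81 (np.int64(323), np.int64(329), np.int64(146), np.int64(159))
0.2238 [0.6048 0.0629]
0.2258 [0.6045 0.0607]<stdin>:10: RuntimeWarning: The iteration is not making good progress, as measured by the 
 improvement from the last ten iterations.
Traceback (most recent call last):
  File "h.py", line 8, in proj
    c=camera_params(n); T=np.linalg.inv(c["world_from_camera"]); q=T[:3,:3]@np.array(p)+T[:3,3]
ValueError: time passes only in moves, steps and waits
```

```bash
python3 -m crank '[[-1,0.08,0,0.006,0,0,0],[-1,0.16,0,0.006,0,0,0],[-1,0.17,0,0.006,0,0,0],[-1,0.2,0,0.006,0,0,0],[-1,0.21,0,0.006,0,0,0],[-1,0.21,0,0.006,0,0,0]]'
```

```text
clock: 6.7
eef_pos: [0.5455, 0.036, 0.2056]
tool_rot: [[0.002, 0.946, 0.325], [-0.002, 0.325, -0.946], [-1.0, 0.001, 0.003]]
ft_force: [-8.5, -3.0, 24.3]
width: 0.264
```

```bash
python3 -m crank '[[-1,-0.05,0,0,0,0,0],[-1,-0.05,0,0,0,0,0],[-1,-0.05,0,0,0,0,0]]'; python3 - <<'E'
from h import *
go(.5448,.0395,.21,-71)
p,d=get_image("side")
cv2.imwrite("pics/v3.png",cv2.resize(p[140:195,280:340,::-1],None,fx=10,fy=10,interpolation=cv2.INTER_CUBIC))
E
```

```text
clock: 6.95
eef_pos: [0.5458, 0.0355, 0.2137]
tool_rot: [[0.003, 0.946, 0.324], [-0.002, 0.324, -0.946], [-1.0, 0.003, 0.003]]
ft_force: [0.2, 0.1, -3.2]
width: 0.263
t 6.95 pos [0.5458 0.0355 0.2137] yaw -71.1 w 0.263 F [ 0.2  0.1 -3.2] | shift [ 0.025  0.002 -0.028] turn [-0.0002  0.0005 -0.0004] n 1.0
```

View pics/v3.png

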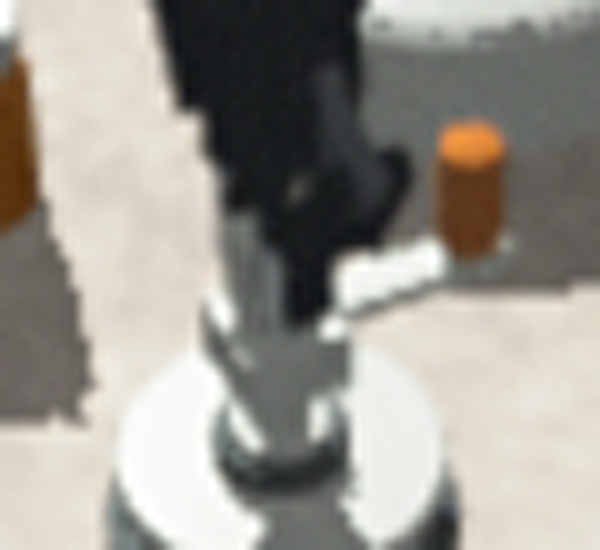

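```bash
cat > kn.py <<'E'
from h import *
from scipy.optimize import minimize
def knob():
    p,d=get_image("side");s=status.observe();e=s["eef_pos"];c=camera_params("side");T=np.linalg.inv(c["world_from_camera"])
    hsv=cv2.cvtColor(p,cv2.COLOR_RGB2HSV);m=((hsv[...,0]>5)&(hsv[...,0]<24)&(hsv[...,1]>100)).astype(np.uint8)
    S=m[140:170,316:340];v,u=np.nonzero(S);obs=np.array([u.mean()+316,v.mean()+140]);zb=e[2]-.033+.025
    t=np.linspace(0,6.28,24)
    def pred(x,y):
        P=np.array([(x+.01*np.cos(a),y+.01*np.sin(a),zb+h) for a in t for h in(0,.04)])@T[:3,:3].T+T[:3,3]
        q=P[:,:2]/P[:,2:]*c["fx"]+[c["cx"],c["cy"]];M=cv2.moments(cv2.convexHull(q.astype(np.float32)));return np.array([M["m10"],M["m01"]])/M["m00"]
    r=minimize(lambda q:np.sum((pred(*q)-obs)**2),[.605,.06],method="Nelder-Mead",options=dict(xatol=1e-5))
    print("t",s["clock"],"eef",np.round(e,4),"npx",len(u),"knob",r.x.round(4),"crank(side frame)",(r.x-.065*np.array([np.cos(np.radians(19.4)),np.sin(np.radians(19.4))])).round(4))
if __name__=="__main__":knob();knob()
E
python3 kn.py
```

```text
t 7.05 eef [0.5454 0.0358 0.2128] npx 76 knob [0.6051 0.0588] crank(side frame) [0.5438 0.0373]
t 7.1 eef [0.5454 0.0359 0.2127] npx 79 knob [0.6052 0.0585] crank(side frame) [0.5439 0.037 ]
```

```bash
python3 - <<'E'
from h import *
from scipy.optimize import minimize
Q=np.vstack([cloud("side",get_image("side")[1])[140:195,280:340].reshape(-1,3) for _ in range(6)])
e=np.array(status.observe()["eef_pos"]);print(e.round(4))
zu=e[2]-.033
def fit(R,c0,half,zc,hz,th):
    def cost(p):
        cs,sn=np.cos(p[2]),np.sin(p[2]);q=R[:,:2]-p[:2];q=np.stack([q[:,0]*cs+q[:,1]*sn,-q[:,0]*sn+q[:,1]*cs,R[:,2]-zc-p[3]],1)
        d=np.abs(q)-[half,half,hz];s=np.linalg.norm(np.maximum(d,0),axis=1)+np.minimum(d.max(1),0);return np.sum(np.minimum(np.abs(s),.004)**2)*1e6
    x0=np.array([*c0,np.radians(th),0]);r=minimize(cost,x0,method="Nelder-Mead",options=dict(maxiter=4000,xatol=1e-5,fatol=1e-3,initial_simplex=x0+np.vstack([np.zeros(4),np.diag([.003,.003,.05,.002])])))
    print(len(R),"rms",np.sqrt(r.fun/len(R)).round(2),r.x[:2].round(4),np.degrees(r.x[2]).round(1),r.x[3].round(4))
c=np.array([.5435,.037])
rr=np.hypot(*(Q[:,:2]-c).T)
fit(Q[(Q[:,2]>zu+.002)&(Q[:,2]<zu+.022)&(rr<.03)&(Q[:,1]<.045)],c,.017,zu+.012,.012,19)
fit(Q[(Q[:,2]>.159)&(Q[:,2]<.174)&(rr<.0135)],c,.008,.123,.05,19)
# knob depth points
m=(Q[:,2]>zu+.03)&(Q[:,2]<zu+.063)&(np.hypot(Q[:,0]-.605,Q[:,1]-.058)<.02);K=Q[m]
r=minimize(lambda q:np.sum(np.minimum(abs(np.hypot(K[:,0]-q[0],K[:,1]-q[1])-.01),.004)**2)*1e6,[.605,.058],method="Nelder-Mead");print("knob",len(K),r.x.round(4),(r.x-[.0613,.0216]).round(4))
E
```

```text
[0.5454 0.0361 0.2129]
533 rms 1.44 [0.5425 0.036 ] 19.2 -0.003
39 rms 1.16 [0.5431 0.0389] 22.1 -0.0015
knob 415 [0.6043 0.0575] [0.543  0.0359]
```

```bash
python3 -m crank '[[-1,0.01,0.009,-0.019,0,0,0],[-1,0.01,0.009,-0.019,0,0,0],[-1,0.01,0.009,-0.019,0,0,0],[-1,0.01,0.009,-0.019,0,0,0]]' >/dev/null; python3 -c "
from h import *
go(.5458,.039,.2035,-70.7)"
```

```text
t 7.73 pos [0.5458 0.0393 0.2113] yaw -71.0 w 0.261 F [ 0.5  0.2 -3.2] | shift [ 0.052 -0.     0.002] turn [-0.0009  0.0004 -0.0001] n 1.0
```

```bash
python3 -m crank '[[-1,0.02,0,0.002,-0.001,0,0],[-1,0.035,0,0.002,-0.001,0,0],[-1,0.05,0,0.002,-0.001,0,0],[-1,0.06,0,0.002,-0.001,0,0],[-1,0.06,0,0.002,-0.001,0,0]]'
```

```text
clock: 8.15
eef_pos: [0.546, 0.039, 0.202]
tool_rot: [[0.001, 0.944, 0.331], [-0.002, 0.331, -0.944], [-1.0, 0.001, 0.002]]
ft_force: [0.7, 0.9, -3.7]
width: 0.259
```

```bash
python3 -m crank '[[-1,0.03,0,0,0,0,0],[-1,0.05,0,0,0,0,0],[-1,0.07,0,0,0,0,0],[-1,0.085,0,0,0,0,0],[-1,0.085,0,0,0,0,0],[-1,0.085,0,0,0,0,0]]'
```

```text
clock: 8.65
eef_pos: [0.546, 0.039, 0.1891]
tool_rot: [[0.001, 0.944, 0.331], [-0.002, 0.331, -0.944], [-1.0, 0.001, 0.002]]
ft_force: [2.0, 0.5, -1.7]
width: 0.259
```

```bash
python3 -m crank '[[-1,0.01,0,0,0,0,0],[-1,0.02,0,0,0,0,0],[-1,0.02,0,0,0,0,0],[-1,0.02,0,0,0,0,0]]'
```

```text
clock: 8.98
eef_pos: [0.5462, 0.039, 0.1888]
tool_rot: [[0.004, 0.944, 0.331], [-0.002, 0.331, -0.944], [-1.0, 0.003, 0.003]]
ft_force: [-8.2, -0.2, 26.5]
width: 0.26
```

```bash
python3 -m crank '[[0.1,-0.01,0,0,0,0,0],[0.1,-0.02,0,0,0,0,0],[0.1,-0.02,0,0,0,0,0],[0.1,-0.02,0,0,0,0,0],[0.1,-0.2,0,0,0,0,0],[0.1,-0.4,0,0,0,0,0],[0.1,-0.42,0,0,0,0,0],[0.1,-0.42,0.02,0,0,0,0]]';python3 - <<'E'
from h import *
go(.606,.060,.25,-71)
p,d=get_image("side")
cv2.imwrite("pics/v4.png",cv2.resize(p[145:205,275:345,::-1],None,fx=9,fy=9,interpolation=cv2.INTER_CUBIC))
Q=np.vstack([cloud("side",get_image("side")[1])[140:205,270:345].reshape(-1,3) for _ in range(4)])
from scipy.optimize import minimize
m=(Q[:,2]>.185)&(Q[:,2]<.218)&(np.hypot(Q[:,0]-.605,Q[:,1]-.059)<.02);K=Q[m]
r=minimize(lambda q:np.sum(np.minimum(abs(np.hypot(K[:,0]-q[0],K[:,1]-q[1])-.01),.004)**2)*1e6,[.605,.058],method="Nelder-Mead");print("knob",len(K),r.x.round(4),"ang",np.degrees(np.arctan2(r.x[1]-.0389,r.x[0]-.5432)))
m=(np.hypot(Q[:,0]-.6046,Q[:,1]-.06)<.008)&(Q[:,2]>.18);print("knob top z",np.percentile(Q[m][:,2],[50,80,95]).round(4))
E
```

```text
clock: 9.65
eef_pos: [0.5492, 0.0401, 0.2531]
tool_rot: [[0.007, 0.944, 0.331], [-0.002, 0.331, -0.944], [-1.0, 0.005, 0.004]]
ft_force: [0.1, -0.4, -0.1]
width: 0.548
t 9.65 pos [0.5492 0.0401 0.2531] yaw -70.7 w 0.548 F [ 0.1 -0.4 -0.1] | shift [0.023 0.401 0.   ] turn [ 0.001   0.0007 -0.0009] n 2.0
knob 235 [0.6047 0.0605] ang 19.36338502818295
knob top z [0.2191 0.2201 0.221 ]
```

View pics/v4.png

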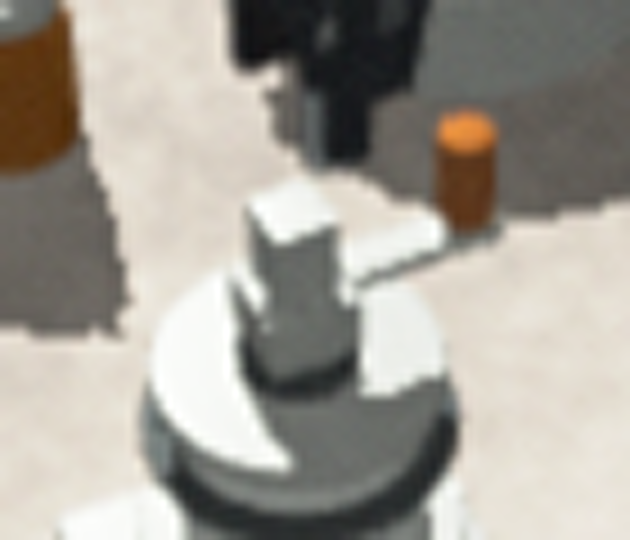

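```bash
python3 -m crank '[[0.1,0,0.2,0,0.001,0.0007,-0.0009],[0.1,0,0.4,0,0.001,0.0007,-0.0009],[0.1,0,0.4,0,0.001,0.0007,-0.0009],[0.1,0,0.4,0,0.001,0.0007,-0.0009],[0.1,0,0.4,0,0.001,0.0007,-0.0009]]';python3 -c "
from h import *
go(.606,.060,.188,-71)"
```

```text
clock: 10.32
eef_pos: [0.6045, 0.06, 0.2496]
tool_rot: [[-0.007, 0.945, 0.326], [0.0, 0.326, -0.946], [-1.0, -0.007, -0.002]]
ft_force: [-0.5, -0.1, -1.7]
width: 0.551
t 10.32 pos [0.6045 0.06   0.2496] yaw -71.0 w 0.551 F [-0.5 -0.1 -1.7] | shift [0.411 0.012 0.004] turn [ 0.     -0.0004  0.001 ] n 2.0
```

```bash
python3 -m crank '[[0.1,0.2,0.01,0,0,-0.0004,0.001],[0.1,0.35,0.01,0,0,-0.0004,0.001],[0.1,0.405,0.01,0,0,-0.0004,0.001],[0.1,0.405,0.01,0,0,-0.0004,0.001],[0.1,0.405,0.01,0,0,-0.0004,0.001],[-1,0.405,0.01,0,0,-0.0004,0.001],[-1,0.405,0.01,0,0,-0.0004,0.001],[-1,0.405,0.01,0,0,-0.0004,0.001],[-1,0.405,0.01,0,0,-0.0004,0.001],[-1,0.405,0.01,0,0,-0.0004,0.001],[-1,0.405,0.01,0,0,-0.0004,0.001]]' 60;python3 -c "
from h import *
go(.606,.060,.188,-71)"
```

```text
clock: 11.23
eef_pos: [0.6062, 0.0606, 0.1897]
tool_rot: [[0.002, 0.946, 0.326], [-0.0, 0.326, -0.946], [-1.0, 0.002, 0.001]]
ft_force: [3.3, 0.9, 6.4]
width: 0.217
t 11.23 pos [0.6062 0.0606 0.1897] yaw -71.0 w 0.217 F [3.3 0.9 6.4] | shift [ 0.011 -0.003  0.003] turn [ 0.      0.0001 -0.0003] n 1.0
```

```bash
cat > arc.py <<'E'
from h import *
import sys
# arc.py cx cy n step_deg : rows' y,z shifts around centre, clockwise, from current angle on the ideal circle
cx,cy,n,st=map(float,sys.argv[1:5]);s=status.observe();e=np.array(s["eef_pos"]);R=np.array(s["tool_rot"]).reshape(3,3);F=np.array(s["ft_force"])
a=np.arctan2(e[1]-cy,e[0]-cx);er=np.array([np.cos(a),np.sin(a),0]);et=np.array([np.sin(a),-np.cos(a),0])
print("t",s["clock"],"pos",e.round(4),"ang",np.degrees(a).round(1),"r",np.hypot(e[0]-cx,e[1]-cy).round(4),"Frad",(F@er).round(1),"Ftan(cw)",(F@et).round(1),"Fz",F[2].round(1),"w",round(float(s["width"]),3))
for i in range(1,int(n)+1):
    b=a-np.radians(st*i);d=R.T@(np.array([cx+.065*np.cos(b),cy+.065*np.sin(b),.1895])-e)/.15
    print("[-1,%.3f,%.3f,%.3f,0,0,0]"%tuple(d),end=",")
print()
E
python3 -m crank '[[-1,0,-0.007,0.075,0,0,0],[-1,0,-0.026,0.148,0,0,0],[-1,0,-0.058,0.217,0,0,0],[-1,0,-0.101,0.279,0,0,0],[-1,0,-0.155,0.332,0,0,0],[-1,0,-0.217,0.375,0,0,0],[-1,0,-0.285,0.407,0,0,0],[-1,0,-0.358,0.427,0,0,0],[-1,0,-0.433,0.433,0,0,0]]' 60
python3 arc.py .5449 .0389 18 10
```

```text
clock: 11.98
eef_pos: [0.5655, -0.0235, 0.1898]
tool_rot: [[0.003, 0.946, 0.324], [0.0, 0.324, -0.946], [-1.0, 0.003, 0.001]]
ft_force: [1.1, 3.9, 5.9]
width: 0.213
t 11.9833 pos [ 0.5655 -0.0235  0.1898] ang -71.7 r 0.0657 Frad -3.3 Ftan(cw) -2.3 Fz 5.9 w 0.213
[-1,0.002,-0.075,-0.012,0,0,0],[-1,0.002,-0.148,-0.033,0,0,0],[-1,0.001,-0.216,-0.065,0,0,0],[-1,0.001,-0.277,-0.109,0,0,0],[-1,0.001,-0.330,-0.163,0,0,0],[-1,0.001,-0.373,-0.226,0,0,0],[-1,0.001,-0.404,-0.295,0,0,0],[-1,0.001,-0.422,-0.368,0,0,0],[-1,0.001,-0.428,-0.443,0,0,0],[-1,0.001,-0.421,-0.518,0,0,0],[-1,0.001,-0.400,-0.591,0,0,0],[-1,0.001,-0.368,-0.659,0,0,0],[-1,0.001,-0.324,-0.720,0,0,0],[-1,0.001,-0.270,-0.773,0,0,0],[-1,0.001,-0.207,-0.816,0,0,0],[-1,0.001,-0.138,-0.847,0,0,0],[-1,0.001,-0.065,-0.866,0,0,0],[-1,0.001,0.010,-0.871,0,0,0],
```

Winding works: tangential −2.3 N is just the friction, radial force is small. I'll keep going.

```bash
python3 -m crank '[[-1,0,-0.075,-0.012,0,0,0],[-1,0,-0.148,-0.033,0,0,0],[-1,0,-0.216,-0.065,0,0,0],[-1,0,-0.277,-0.109,0,0,0],[-1,0,-0.330,-0.163,0,0,0],[-1,0,-0.373,-0.226,0,0,0],[-1,0,-0.404,-0.295,0,0,0],[-1,0,-0.422,-0.368,0,0,0],[-1,0,-0.428,-0.443,0,0,0],[-1,0,-0.421,-0.518,0,0,0],[-1,0,-0.400,-0.591,0,0,0],[-1,0,-0.368,-0.659,0,0,0],[-1,0,-0.324,-0.720,0,0,0],[-1,0,-0.270,-0.773,0,0,0],[-1,0,-0.207,-0.816,0,0,0],[-1,0,-0.138,-0.847,0,0,0],[-1,0,-0.065,-0.866,0,0,0],[-1,0,0.010,-0.871,0,0,0]]' >/dev/null
python3 arc.py .5449 .0389 18 10
```

```text
t 13.4833 pos [0.5252 0.1012 0.1896] ang 107.5 r 0.0654 Frad -7.0 Ftan(cw) -1.6 Fz 4.4 w 0.214
[-1,0.001,0.075,0.011,0,0,0],[-1,0.001,0.147,0.032,0,0,0],[-1,0.001,0.215,0.066,0,0,0],[-1,0.001,0.276,0.111,0,0,0],[-1,0.001,0.328,0.165,0,0,0],[-1,0.001,0.370,0.228,0,0,0],[-1,0.001,0.400,0.298,0,0,0],[-1,0.002,0.418,0.371,0,0,0],[-1,0.002,0.422,0.446,0,0,0],[-1,0.002,0.414,0.522,0,0,0],[-1,0.002,0.393,0.594,0,0,0],[-1,0.002,0.359,0.662,0,0,0],[-1,0.002,0.314,0.722,0,0,0],[-1,0.002,0.259,0.774,0,0,0],[-1,0.002,0.196,0.816,0,0,0],[-1,0.002,0.127,0.846,0,0,0],[-1,0.002,0.054,0.864,0,0,0],[-1,0.001,-0.022,0.869,0,0,0],
```

```bash
python3 -m crank '[[-1,0,0.075,0.011,0,0,0],[-1,0,0.147,0.032,0,0,0],[-1,0,0.215,0.066,0,0,0],[-1,0,0.276,0.111,0,0,0],[-1,0,0.328,0.165,0,0,0],[-1,0,0.370,0.228,0,0,0],[-1,0,0.400,0.298,0,0,0],[-1,0,0.418,0.371,0,0,0],[-1,0,0.422,0.446,0,0,0],[-1,0,0.414,0.522,0,0,0],[-1,0,0.393,0.594,0,0,0],[-1,0,0.359,0.662,0,0,0],[-1,0,0.314,0.722,0,0,0],[-1,0,0.259,0.774,0,0,0],[-1,0,0.196,0.816,0,0,0],[-1,0,0.127,0.846,0,0,0],[-1,0,0.054,0.864,0,0,0],[-1,0,-0.022,0.869,0,0,0]]' >/dev/null
python3 arc.py .5449 .0391 18 10
```

```text
t 14.9833 pos [ 0.5655 -0.0233  0.1899] ang -71.8 r 0.0657 Frad 1.9 Ftan(cw) -2.9 Fz 6.3 w 0.213
[-1,0.003,-0.075,-0.012,0,0,0],[-1,0.002,-0.148,-0.033,0,0,0],[-1,0.002,-0.216,-0.066,0,0,0],[-1,0.002,-0.277,-0.110,0,0,0],[-1,0.002,-0.330,-0.164,0,0,0],[-1,0.001,-0.373,-0.226,0,0,0],[-1,0.001,-0.404,-0.295,0,0,0],[-1,0.001,-0.422,-0.368,0,0,0],[-1,0.001,-0.428,-0.443,0,0,0],[-1,0.001,-0.421,-0.519,0,0,0],[-1,0.001,-0.400,-0.591,0,0,0],[-1,0.001,-0.367,-0.659,0,0,0],[-1,0.001,-0.323,-0.721,0,0,0],[-1,0.001,-0.269,-0.773,0,0,0],[-1,0.001,-0.207,-0.816,0,0,0],[-1,0.001,-0.138,-0.847,0,0,0],[-1,0.001,-0.065,-0.866,0,0,0],[-1,0.002,0.010,-0.872,0,0,0],
```

```bash
python3 -m crank '[[-1,0,-0.075,-0.012,0,0,0],[-1,0,-0.148,-0.033,0,0,0],[-1,0,-0.216,-0.066,0,0,0],[-1,0,-0.277,-0.110,0,0,0],[-1,0,-0.330,-0.164,0,0,0],[-1,0,-0.373,-0.226,0,0,0],[-1,0,-0.404,-0.295,0,0,0],[-1,0,-0.422,-0.368,0,0,0],[-1,0,-0.428,-0.443,0,0,0],[-1,0,-0.421,-0.519,0,0,0],[-1,0,-0.400,-0.591,0,0,0],[-1,0,-0.367,-0.659,0,0,0],[-1,0,-0.323,-0.721,0,0,0],[-1,0,-0.269,-0.773,0,0,0],[-1,0,-0.207,-0.816,0,0,0],[-1,0,-0.138,-0.847,0,0,0],[-1,0,-0.065,-0.866,0,0,0],[-1,0,0.010,-0.872,0,0,0]]' >/dev/null
python3 arc.py .5449 .0390 18 10
cat > ring.py <<'E'
from h import *
Q=np.vstack([cloud("side",get_image("side")[1])[150:260,250:370].reshape(-1,3) for _ in range(3)])
c=np.array([.5432,.0389]);q=Q[:,:2]-c;r=np.hypot(*q.T)
m=(r>.054)&(r<.060)&(Q[:,2]>.03)&(Q[:,2]<.135)&(np.arctan2(q[:,1],q[:,0])<0)
print("ring-side n",m.sum(),"z pct",np.percentile(Q[m][:,2],[10,30,50,70,90]).round(4), np.histogram(Q[m][:,2],np.arange(.03,.136,.004))[0])
E
python3 ring.py
```

```text
t 16.4833 pos [0.5253 0.1013 0.1895] ang 107.5 r 0.0653 Frad -10.2 Ftan(cw) -2.3 Fz 3.7 w 0.217
[-1,0.000,0.075,0.011,0,0,0],[-1,0.001,0.147,0.032,0,0,0],[-1,0.001,0.215,0.066,0,0,0],[-1,0.001,0.276,0.111,0,0,0],[-1,0.001,0.328,0.166,0,0,0],[-1,0.001,0.369,0.229,0,0,0],[-1,0.002,0.400,0.298,0,0,0],[-1,0.002,0.417,0.371,0,0,0],[-1,0.002,0.422,0.447,0,0,0],[-1,0.002,0.413,0.522,0,0,0],[-1,0.002,0.392,0.594,0,0,0],[-1,0.002,0.358,0.662,0,0,0],[-1,0.002,0.313,0.723,0,0,0],[-1,0.002,0.258,0.775,0,0,0],[-1,0.002,0.195,0.816,0,0,0],[-1,0.002,0.126,0.846,0,0,0],[-1,0.002,0.053,0.864,0,0,0],[-1,0.002,-0.023,0.869,0,0,0],
ring-side n 551 z pct [0.048  0.0526 0.0546 0.0801 0.0841] [ 10   5   5   9  52 166  90   3   0   0   0   9  77 113  12   0   0   0
   0   0   0   0   0   0   0   0]
```

```bash
python3 -m crank '[[-1,0,0.075,0.011,0,0,0],[-1,0,0.147,0.032,0,0,0],[-1,0,0.215,0.066,0,0,0],[-1,0,0.276,0.111,0,0,0],[-1,0,0.328,0.166,0,0,0],[-1,0,0.369,0.229,0,0,0],[-1,0,0.400,0.298,0,0,0],[-1,0,0.417,0.371,0,0,0],[-1,0,0.422,0.447,0,0,0],[-1,0,0.413,0.522,0,0,0],[-1,0,0.392,0.594,0,0,0],[-1,0,0.358,0.662,0,0,0],[-1,0,0.313,0.723,0,0,0],[-1,0,0.258,0.775,0,0,0],[-1,0,0.195,0.816,0,0,0],[-1,0,0.126,0.846,0,0,0],[-1,0,0.053,0.864,0,0,0],[-1,0,-0.023,0.869,0,0,0]]' >/dev/null
python3 arc.py .5449 .0390 16 3
python3 ring.py
```

```text
t 18.1333 pos [ 0.5656 -0.0233  0.1898] ang -71.7 r 0.0657 Frad 0.5 Ftan(cw) -2.5 Fz 7.0 w 0.213
[-1,0.002,-0.023,-0.005,0,0,0],[-1,0.002,-0.045,-0.007,0,0,0],[-1,0.002,-0.068,-0.010,0,0,0],[-1,0.002,-0.090,-0.015,0,0,0],[-1,0.002,-0.112,-0.020,0,0,0],[-1,0.002,-0.134,-0.027,0,0,0],[-1,0.001,-0.155,-0.035,0,0,0],[-1,0.001,-0.176,-0.044,0,0,0],[-1,0.001,-0.196,-0.054,0,0,0],[-1,0.001,-0.216,-0.065,0,0,0],[-1,0.001,-0.235,-0.077,0,0,0],[-1,0.001,-0.254,-0.090,0,0,0],[-1,0.001,-0.272,-0.104,0,0,0],[-1,0.001,-0.289,-0.119,0,0,0],[-1,0.001,-0.305,-0.134,0,0,0],[-1,0.001,-0.321,-0.151,0,0,0],
ring-side n 523 z pct [0.0484 0.0527 0.0546 0.0726 0.0762] [  7   9   5  10  49 157  83   0   0  13  74 104  12   0   0   0   0   0
   0   0   0   0   0   0   0   0]
```

```bash
python3 -m crank '[[-1,0,-0.045,-0.007,0,0,0],[-1,0,-0.090,-0.015,0,0,0],[-1,0,-0.134,-0.027,0,0,0],[-1,0,-0.176,-0.044,0,0,0],[-1,0,-0.216,-0.065,0,0,0],[-1,0,-0.254,-0.090,0,0,0],[-1,0,-0.289,-0.119,0,0,0],[-1,0,-0.321,-0.151,0,0,0]]' >/dev/null
python3 arc.py .5449 .0390 20 3
```

```text
t 18.95 pos [ 0.5123 -0.0179  0.1898] ang -119.8 r 0.0655 Frad 5.2 Ftan(cw) -2.5 Fz 7.5 w 0.215
[-1,0.002,-0.012,-0.020,0,0,0],[-1,0.002,-0.025,-0.038,0,0,0],[-1,0.002,-0.038,-0.057,0,0,0],[-1,0.002,-0.050,-0.076,0,0,0],[-1,0.002,-0.060,-0.096,0,0,0],[-1,0.002,-0.070,-0.117,0,0,0],[-1,0.002,-0.078,-0.138,0,0,0],[-1,0.002,-0.086,-0.159,0,0,0],[-1,0.002,-0.092,-0.181,0,0,0],[-1,0.002,-0.097,-0.203,0,0,0],[-1,0.002,-0.101,-0.226,0,0,0],[-1,0.002,-0.104,-0.248,0,0,0],[-1,0.002,-0.105,-0.271,0,0,0],[-1,0.001,-0.105,-0.294,0,0,0],[-1,0.001,-0.105,-0.316,0,0,0],[-1,0.001,-0.103,-0.339,0,0,0],[-1,0.001,-0.099,-0.361,0,0,0],[-1,0.001,-0.095,-0.384,0,0,0],[-1,0.001,-0.089,-0.406,0,0,0],[-1,0.001,-0.083,-0.427,0,0,0],
```

```bash
python3 -m crank '[[-1,0,-0.012,-0.020,0,0,0],[-1,0,-0.025,-0.038,0,0,0],[-1,0,-0.038,-0.057,0,0,0],[-1,0,-0.050,-0.076,0,0,0],[-1,0,-0.060,-0.096,0,0,0],[-1,0,-0.070,-0.117,0,0,0],[-1,0,-0.078,-0.138,0,0,0],[-1,0,-0.086,-0.159,0,0,0],[-1,0,-0.092,-0.181,0,0,0],[-1,0,-0.097,-0.203,0,0,0],[-1,0,-0.101,-0.226,0,0,0],[-1,0,-0.104,-0.248,0,0,0],[-1,0,-0.105,-0.271,0,0,0],[-1,0,-0.105,-0.294,0,0,0]]' >/dev/null
python3 arc.py .5449 .0390 14 3; python3 ring.py
```

```text
t 20.1167 pos [0.4827 0.019  0.1897] ang -162.1 r 0.0654 Frad 6.4 Ftan(cw) -1.5 Fz 10.8 w 0.219
[-1,0.001,0.004,-0.023,0,0,0],[-1,0.001,0.006,-0.045,0,0,0],[-1,0.001,0.009,-0.068,0,0,0],[-1,0.001,0.014,-0.090,0,0,0],[-1,0.001,0.019,-0.112,0,0,0],[-1,0.001,0.026,-0.133,0,0,0],[-1,0.001,0.034,-0.155,0,0,0],[-1,0.001,0.043,-0.176,0,0,0],[-1,0.001,0.053,-0.196,0,0,0],[-1,0.001,0.064,-0.216,0,0,0],[-1,0.001,0.076,-0.235,0,0,0],[-1,0.001,0.090,-0.253,0,0,0],[-1,0.001,0.104,-0.271,0,0,0],[-1,0.001,0.119,-0.288,0,0,0],
ring-side n 521 z pct [0.0483 0.0524 0.0546 0.0686 0.0719] [  7   7   3   7  58 153  83   0   5  74 112  12   0   0   0   0   0   0
   0   0   0   0   0   0   0   0]
```

```bash
python3 -m crank '[[-1,0.003,0.004,-0.023,0,0,0],[-1,0.003,0.006,-0.045,0,0,0],[-1,0.003,0.009,-0.068,0,0,0],[-1,0.003,0.014,-0.090,0,0,0],[-1,0.003,0.019,-0.112,0,0,0],[-1,0.003,0.026,-0.133,0,0,0],[-1,0.003,0.034,-0.155,0,0,0],[-1,0.003,0.043,-0.176,0,0,0]]' >/dev/null
python3 arc.py .5449 .0390 16 1
```

```text
t 20.9333 pos [0.4799 0.0467 0.1894] ang 173.2 r 0.0654 Frad 4.6 Ftan(cw) -1.8 Fz 10.7 w 0.214
[-1,-0.001,0.006,-0.006,0,0,0],[-1,-0.001,0.009,-0.012,0,0,0],[-1,-0.001,0.013,-0.019,0,0,0],[-1,-0.001,0.016,-0.026,0,0,0],[-1,-0.001,0.020,-0.032,0,0,0],[-1,-0.001,0.024,-0.039,0,0,0],[-1,-0.001,0.028,-0.045,0,0,0],[-1,-0.001,0.032,-0.051,0,0,0],[-1,-0.001,0.037,-0.058,0,0,0],[-1,-0.001,0.041,-0.064,0,0,0],[-1,-0.001,0.045,-0.070,0,0,0],[-1,-0.001,0.050,-0.076,0,0,0],[-1,-0.001,0.055,-0.082,0,0,0],[-1,-0.001,0.059,-0.088,0,0,0],[-1,-0.001,0.064,-0.094,0,0,0],[-1,-0.001,0.069,-0.099,0,0,0],
```

```bash
python3 -m crank '[[-1,0,0.009,-0.012,0,0,0],[-1,0,0.016,-0.026,0,0,0],[-1,0,0.024,-0.039,0,0,0],[-1,0,0.032,-0.051,0,0,0],[-1,0,0.041,-0.064,0,0,0],[-1,0,0.050,-0.076,0,0,0]]' >/dev/null
cat > ck.py <<'E'
# report forces; exit 1 if the stop is felt or anything odd
from h import *
s=status.observe();e=np.array(s["eef_pos"]);F=np.array(s["ft_force"]);a=np.arctan2(e[1]-.039,e[0]-.5449)
ft=F@[np.sin(a),-np.cos(a),0];fr=F@[np.cos(a),np.sin(a),0]
print("t",round(float(s["clock"]),2),"ang",np.degrees(a).round(2),"Ft",ft.round(1),"Fr",fr.round(1),"Fz",F[2].round(1),"z",e[2].round(4));raise SystemExit(int(ft<-6 or abs(fr)>20))
E
cat > st.py <<'E'
# tangent steps of 2 mm, from the present angle
from h import *
s=status.observe();e=np.array(s["eef_pos"]);R=np.array(s["tool_rot"]).reshape(3,3);r=np.hypot(e[0]-.5449,e[1]-.039);a=np.arctan2(e[1]-.039,e[0]-.5449)
print("r",r.round(4))
for i in range(12):
    b=a-.002/.065*(i+.5);print((R.T@[np.sin(b),-np.cos(b),0]*.002/.15).round(4)[1:],end=" ")
E
python3 ck.py; python3 ring.py; python3 st.py
```

```text
t 21.43 ang 160.78 Ft -2.1 Fr 3.6 Fz 11.1 z 0.1895
ring-side n 519 z pct [0.0479 0.0524 0.0545 0.0666 0.0704] [ 10  10   2  13  47 156  81   0  32 104  61   3   0   0   0   0   0   0
   0   0   0   0   0   0   0   0]
r 0.0653
[ 0.0084 -0.0104] [ 0.0087 -0.0101] [ 0.009  -0.0098] [ 0.0093 -0.0095] [ 0.0096 -0.0092] [ 0.0099 -0.0089] [ 0.0102 -0.0086] [ 0.0104 -0.0083] [ 0.0107 -0.008 ] [ 0.0109 -0.0077] [ 0.0111 -0.0073] [ 0.0114 -0.007 ]
```

```bash
c="python3 ck.py"
python3 -m crank '[[-1,0,0.008,-0.010,0,0,0],[-1,0,0.008,-0.010,0,0,0]]' >/dev/null && $c &&
python3 -m crank '[[-1,0,0.009,-0.010,0,0,0],[-1,0,0.009,-0.010,0,0,0]]' >/dev/null && $c &&
python3 -m crank '[[-1,0,0.009,-0.010,0,0,0],[-1,0,0.009,-0.010,0,0,0]]' >/dev/null && $c &&
python3 -m crank '[[-1,0,0.009,-0.009,0,0,0],[-1,0,0.009,-0.009,0,0,0]]' >/dev/null && $c &&
python3 -m crank '[[-1,0,0.010,-0.009,0,0,0],[-1,0,0.010,-0.009,0,0,0]]' >/dev/null && $c &&
python3 -m crank '[[-1,0,0.010,-0.009,0,0,0],[-1,0,0.010,-0.009,0,0,0]]' >/dev/null && $c &&
python3 -m crank '[[-1,0,0.010,-0.009,0,0,0],[-1,0,0.010,-0.009,0,0,0]]' >/dev/null && $c &&
python3 -m crank '[[-1,0,0.010,-0.008,0,0,0],[-1,0,0.010,-0.008,0,0,0]]' >/dev/null && $c &&
python3 -m crank '[[-1,0,0.011,-0.008,0,0,0],[-1,0,0.011,-0.008,0,0,0]]' >/dev/null && $c &&
python3 -m crank '[[-1,0,0.011,-0.008,0,0,0],[-1,0,0.011,-0.008,0,0,0]]' >/dev/null && $c
python3 st.py
```

```text
t 21.75 ang 158.46 Ft -0.7 Fr 2.1 Fz 9.1 z 0.1896
t 21.92 ang 156.08 Ft -1.7 Fr 2.1 Fz 9.2 z 0.1897
t 22.08 ang 153.74 Ft -2.1 Fr 1.7 Fz 6.7 z 0.1898
t 22.25 ang 151.49 Ft -0.9 Fr 1.5 Fz 7.9 z 0.1898
t 22.42 ang 149.1 Ft -1.7 Fr 1.6 Fz 8.1 z 0.1899
t 22.58 ang 146.69 Ft -0.8 Fr 0.6 Fz 7.1 z 0.1899
t 22.75 ang 144.28 Ft -1.0 Fr 0.1 Fz 6.9 z 0.19
t 22.92 ang 141.95 Ft -1.1 Fr 0.7 Fz 7.3 z 0.19
t 23.08 ang 139.49 Ft -0.3 Fr -0.3 Fz 7.1 z 0.19
t 23.25 ang 137.02 Ft -1.0 Fr -1.5 Fz 5.8 z 0.1901
r 0.065
[ 0.0118 -0.0061] [ 0.012  -0.0058] [ 0.0122 -0.0054] [ 0.0124 -0.005 ] [ 0.0125 -0.0046] [ 0.0126 -0.0043] [ 0.0128 -0.0039] [ 0.0129 -0.0035] [ 0.013  -0.0031] [ 0.0131 -0.0027] [ 0.0131 -0.0023] [ 0.0132 -0.0019]
```

```bash
c="python3 ck.py"
python3 -m crank '[[-1,0.002,0.012,-0.006,0,0,0],[-1,0.002,0.012,-0.006,0,0,0]]' >/dev/null && $c &&
python3 -m crank '[[-1,0.002,0.012,-0.0055,0,0,0],[-1,0.002,0.012,-0.0055,0,0,0]]' >/dev/null && $c &&
python3 -m crank '[[-1,0,0.012,-0.005,0,0,0],[-1,0,0.012,-0.005,0,0,0]]' >/dev/null && $c &&
python3 -m crank '[[-1,0,0.0125,-0.0045,0,0,0],[-1,0,0.0125,-0.0045,0,0,0]]' >/dev/null && $c &&
python3 -m crank '[[-1,0,0.0125,-0.004,0,0,0],[-1,0,0.0125,-0.004,0,0,0]]' >/dev/null && $c &&
python3 -m crank '[[-1,0,0.013,-0.0035,0,0,0],[-1,0,0.013,-0.0035,0,0,0]]' >/dev/null && $c &&
python3 -m crank '[[-1,0,0.013,-0.003,0,0,0],[-1,0,0.013,-0.003,0,0,0]]' >/dev/null && $c &&
python3 -m crank '[[-1,0,0.013,-0.0025,0,0,0],[-1,0,0.013,-0.0025,0,0,0]]' >/dev/null && $c &&
python3 -m crank '[[-1,0,0.013,-0.002,0,0,0],[-1,0,0.013,-0.002,0,0,0]]' >/dev/null && $c &&
python3 -m crank '[[-1,0,0.013,-0.001,0,0,0],[-1,0,0.013,-0.001,0,0,0]]' >/dev/null && $c
python3 st.py;python3 ring.py
```

```text
t 23.42 ang 134.54 Ft -1.0 Fr 0.1 Fz 8.6 z 0.1899
t 23.58 ang 132.04 Ft -1.3 Fr 1.1 Fz 8.6 z 0.1899
t 23.75 ang 129.59 Ft -1.3 Fr -0.4 Fz 7.7 z 0.19
t 23.92 ang 127.16 Ft -0.9 Fr -0.8 Fz 6.7 z 0.1901
t 24.08 ang 124.74 Ft -0.8 Fr -0.5 Fz 6.4 z 0.1901
t 24.25 ang 122.3 Ft -1.1 Fr -1.0 Fz 7.3 z 0.1901
t 24.42 ang 119.87 Ft -1.2 Fr -1.4 Fz 7.3 z 0.1901
t 24.58 ang 117.47 Ft -1.2 Fr -2.3 Fz 7.6 z 0.1901
t 24.75 ang 115.09 Ft -1.5 Fr -2.1 Fz 6.3 z 0.1901
t 24.92 ang 112.74 Ft -0.3 Fr -2.0 Fz 7.3 z 0.1901
r 0.0648
[ 0.0133 -0.0007] [ 0.0133 -0.0003] [0.0133 0.0001] [0.0133 0.0005] [0.0133 0.0009] [0.0133 0.0013] [0.0132 0.0017] [0.0132 0.0021] [0.0131 0.0025] [0.013  0.0029] [0.0129 0.0033] [0.0128 0.0037] ring-side n 505 z pct [0.0479 0.0527 0.0551 0.0653 0.0684] [  7   8   3  13  51 134  85   9  60 119  16   0   0   0   0   0   0   0
   0   0   0   0   0   0   0   0]
```

```bash
c="python3 ck.py"
python3 -m crank '[[-1,0.002,0.013,-0.0005,0,0,0],[-1,0.002,0.013,-0.0005,0,0,0]]' >/dev/null && $c &&
python3 -m crank '[[-1,0.002,0.013,0,0,0,0],[-1,0.002,0.013,0,0,0,0]]' >/dev/null && $c &&
python3 -m crank '[[-1,0,0.013,0.0005,0,0,0],[-1,0,0.013,0.0005,0,0,0]]' >/dev/null && $c &&
python3 -m crank '[[-1,0,0.013,0.001,0,0,0],[-1,0,0.013,0.001,0,0,0]]' >/dev/null && $c &&
python3 -m crank '[[-1,0,0.013,0.0015,0,0,0],[-1,0,0.013,0.0015,0,0,0]]' >/dev/null && $c &&
python3 -m crank '[[-1,0,0.013,0.002,0,0,0],[-1,0,0.013,0.002,0,0,0]]' >/dev/null && $c &&
python3 -m crank '[[-1,0,0.013,0.0025,0,0,0],[-1,0,0.013,0.0025,0,0,0]]' >/dev/null && $c &&
python3 -m crank '[[-1,0,0.013,0.003,0,0,0],[-1,0,0.013,0.003,0,0,0]]' >/dev/null && $c &&
python3 -m crank '[[-1,0,0.013,0.0035,0,0,0],[-1,0,0.013,0.0035,0,0,0]]' >/dev/null && $c &&
python3 -m crank '[[-1,0,0.013,0.004,0,0,0],[-1,0,0.013,0.004,0,0,0]]' >/dev/null && $c &&
python3 -m crank '[[-1,0,0.0125,0.0045,0,0,0],[-1,0,0.0125,0.0045,0,0,0]]' >/dev/null && $c &&
python3 -m crank '[[-1,0,0.012,0.005,0,0,0],[-1,0,0.012,0.005,0,0,0]]' >/dev/null && $c
python3 st.py
```

```text
t 25.23 ang 110.42 Ft -0.7 Fr -1.1 Fz 8.2 z 0.19
t 25.4 ang 107.97 Ft -1.8 Fr -1.4 Fz 9.7 z 0.1899
t 25.57 ang 105.62 Ft -1.7 Fr -2.7 Fz 7.4 z 0.19
t 25.73 ang 103.31 Ft -1.6 Fr -2.0 Fz 7.3 z 0.19
t 25.9 ang 101.52 Ft -3.5 Fr -2.2 Fz 9.3 z 0.1898
t 26.07 ang 100.32 Ft -6.6 Fr -3.3 Fz 10.5 z 0.1896
r 0.0651
[0.0132 0.0021] [0.0131 0.0025] [0.013  0.0029] [0.0129 0.0033] [0.0128 0.0037] [0.0127 0.0041] [0.0125 0.0045] [0.0124 0.0049] [0.0122 0.0053] [0.0121 0.0056] [0.0119 0.006 ] [0.0117 0.0064]
```

```bash
python3 -m crank '[[-1,0,0.013,0.0025,0,0,0],[-1,0,0.013,0.0025,0,0,0]]' >/dev/null; python3 ck.py
python3 -m crank '[[-1,0,0.010,0.002,0,0,0],[-1,0,0.010,0.002,0,0,0]]' >/dev/null; python3 ck.py
```

```text
t 26.23 ang 99.53 Ft -8.8 Fr -3.7 Fz 12.1 z 0.1895
t 26.4 ang 99.26 Ft -11.3 Fr -3.0 Fz 13.4 z 0.1894
```

```bash
python3 -m crank '[[-1,0,0.016,0.003,0,0,0],[-1,0,0.016,0.003,0,0,0]]' >/dev/null; python3 ck.py
python3 -m crank '[[-1,0,0.018,0.003,0,0,0],[-1,0,0.018,0.003,0,0,0]]' >/dev/null; python3 ck.py
```

```text
t 26.57 ang 98.47 Ft -12.5 Fr -2.7 Fz 15.3 z 0.1893
t 26.73 ang 97.7 Ft -14.4 Fr -3.2 Fz 15.9 z 0.1891
```

```bash
python3 -m crank '[[-1,0,0.019,0.003,0,0,0],[-1,0,0.019,0.003,0,0,0],[-1,0,0.019,0.003,0,0,0]]' 90 >/dev/null; python3 ck.py
python3 -m crank '[[-1,0,0.019,0.003,0,0,0],[-1,0,0.019,0.003,0,0,0],[-1,0,0.019,0.003,0,0,0]]' >/dev/null; python3 ck.py;python3 -c "
from h import *
go(.5448,.0395,.19,-71)"; python3 ring.py
```

```text
t 26.98 ang 97.09 Ft -15.8 Fr -3.7 Fz 17.2 z 0.189
t 27.23 ang 96.69 Ft -17.2 Fr -4.5 Fz 17.2 z 0.189
t 27.23 pos [0.5373 0.1041 0.189 ] yaw -71.2 w 0.208 F [-16.5  -6.4  17.2] | shift [-0.01  -0.092  0.424] turn [-0.0005 -0.0029  0.0077] n 2.0
ring-side n 523 z pct [0.0486 0.0524 0.0544 0.0646 0.0681] [  6  10   4   4  47 167  77   8  84 110   5   0   0   0   0   0   0   0
   0   0   0   0   0   0   0   0]
```

```bash
python3 -m crank '[[-1,0,0.018,0.003,0,0,0],[-1,0,0.018,0.003,0,0,0],[-1,0,0.018,0.003,0,0,0],[-1,0,0.018,0.003,0,0,0],[-1,0,0.018,0.003,0,0,0],[-1,0,0.018,0.003,0,0,0]]' >/dev/null; python3 ck.py
python3 -m crank '[[-1,0,0,0,0,0,0],[-1,-0.005,-0.01,0,0,-0.001,0.003],[-1,-0.01,-0.02,0,0,-0.002,0.006],[-1,-0.01,-0.02,0,0,-0.003,0.0077]]' >/dev/null; python3 ck.py
```

```text
t 27.88 ang 96.4 Ft -16.4 Fr -5.0 Fz 17.5 z 0.189
t 28.22 ang 99.67 Ft -3.1 Fr -2.6 Fz 2.6 z 0.1901
```

```bash
python3 -m crank '[[-0.1,0,0,0,0,0,0],[-0.1,0,0,0,0,0,0],[-0.1,0,0,0,0,0,0],[-0.1,0,0,0,0,0,0],[-0.1,-0.1,0,0,0,0,0],[-0.1,-0.3,0,0,0,0,0],[-0.1,-0.5,0,0,0,0,0],[-0.1,-0.8,0,0,0,0,0],[-0.1,-0.8,0,0,0,0,0],[-0.1,-0.8,0,0,0,0,0],[-0.1,-0.8,0,0,0,0,0],[-0.1,-0.8,0,0,0,0,0]]'; python3 ring.py; python3 - <<'E'
from h import *
p,d=get_image("side")
cv2.imwrite("pics/v5.png",cv2.resize(p[100:300,210:430,::-1],None,fx=3,fy=3,interpolation=cv2.INTER_CUBIC))
E
```

```text
clock: 29.22
eef_pos: [0.5346, 0.1034, 0.3086]
tool_rot: [[-0.011, 0.946, 0.323], [-0.003, 0.323, -0.946], [-1.0, -0.011, -0.001]]
ft_force: [0.4, -0.6, -0.1]
width: 0.45
ring-side n 529 z pct [0.0481 0.0525 0.0545 0.0642 0.0682] [  7  10   4  10  53 155  82   8  80 110  10   0   0   0   0   0   0   0
   0   0   0   0   0   0   0   0]
```

View pics/v5.png

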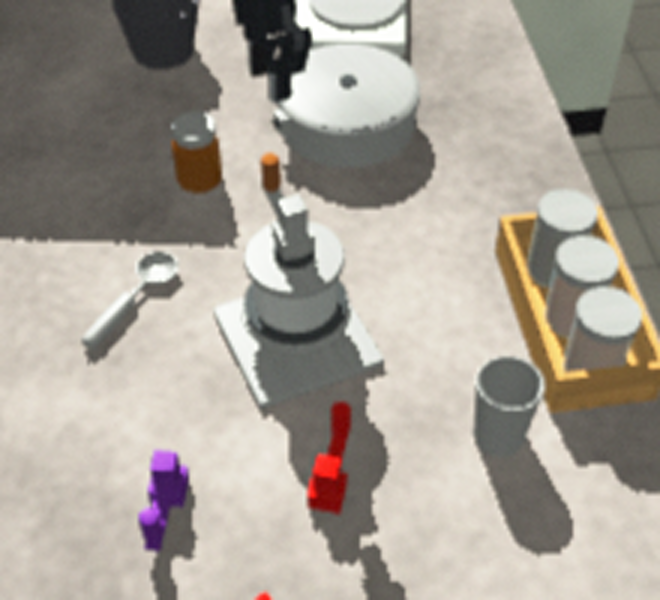

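```bash
python3 - <<'E'
from h import *
Q=cloud("side",get_image("side")[1])[130:200,270:345].reshape(-1,3)
m=(np.hypot(Q[:,0]-.5432,Q[:,1]-.039)<.009)&(Q[:,2]>.19)&(Q[:,2]<.25);print("boss top z (0.214 seated)",np.percentile(Q[m][:,2],[30,50,80]).round(4),m.sum())
finish_job()
E
```

```text
boss top z (0.214 seated) [0.2117 0.2123 0.2132] 20
the job is handed in; nothing more can be done
```

I fitted the steel crank fully down on the square shaft and wound it about 2.75 turns clockwise until I felt the bottom stop. I then nipped it up, let go and handed the job in at about 29 s. `finish_job` gives no verdict, so these are my own checks.

- **Fit:** the first attempt set the hub on top of the shaft, about 3 mm off, with about 24 N. I lifted it, measured again in the side camera and corrected. It then slid down freely, and a 26 N push confirmed it was seated.
- **Nip:** I held roughly 14 to 17 N at the knob for about one second (highest reading 17.2 N). The tool tilted nearly 3° and crept slightly under that load, so I straightened it before letting go.
- **Last checks:** the depth ring read about 66 to 67 mm, against the 65.5 to 68.5 mm expected. The boss top read about 212 mm, against 214 mm when seated, and the side camera reads 1 to 1.5 mm low. The last picture showed the crank upright on the shaft and the gripper clear of it.
- **Bystanders:** in the last picture the tumbler, jar and spoon looked undisturbed, and nothing looked moved. The bowl and part of the spice box were outside that crop. I did not measure any bystander's position.

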